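Take the push-and-twist cap off the culture filter holder

TASK

Open the filter holder: push its sprung cap down past the catch, twist it anticlockwise until it is free and lift it out, never forcing it, neither against the bottom of its stroke nor against the catch (under 30 N). Then set the cap down gently, standing upright on its stem, well inside the empty glass dish, let go, and leave the dishes with filters and everything else where they are.

Things in the scene. Friction and masses are not known exactly. Their poses are not given: they have to be found in the camera images.
- cap_mid (a point): Grey plastic cap, 64 mm tall, 110 g give or take a third; this point is on its axis, half-way up, 32 mm above its foot. z up the axis, x along its grip bar. At the start it is locked in the holder, this point 13 mm above the mouth and x within 0.03 rad of the holder's x.
- cap: The same cap; origin at the centre of the flat foot of its stem. Stem 32 mm in diameter, 33 mm long. Two lugs stick out of the stem along +x and -x: 10 mm wide, reaching 23 mm from the axis, 6 to 10 mm above the foot. Above the stem a round flange, 54 mm in diameter, 5 mm thick, its top 38 mm above the foot.
- cap_bar (a point): Centre of the flat-sided grip bar that stands on the cap's flange: 46 mm long (x), 16 mm thick (y), 26 mm tall; this point is half-way up it, 51 mm above the foot. Grip it across its thickness. Press by the bar or on the flange.
- holder: Fixed white round filter holder, 60 mm in diameter, on a 96 mm square aluminium base 20 mm thick; origin under it. Catch: the lugs must be pushed down 2 to 10 mm (differs from holder to holder, not visible) to turn past it. Less than 2 mm below that is a solid stop, felt as a steep rise of force. More than 30 N between cap and holder, all contacts added, breaks the lugs; a 15 to 20 N push is ample.
- holder_mouth (a point): Centre of the holder's mouth, at its top face, 82 mm above the table; z up, x along the locked cap's bar. Kept down, the cap turns anticlockwise seen from above to 65 degrees (1.13 rad, 5 degrees either way) from x, where two slots in the 9 mm thick lip let the lugs out; an end stop is about 7 degrees on. To be out, the foot must rise 19 mm above its locked height.
- plunger (a joint): Sprung plunger inside the holder under the cap's foot; m, 0 with the cap locked, negative as the cap is pressed, at most 0.006 with the cap out. It pushes up with 6 N at 0 and 0.5 N more per mm pressed: the spring alone never gives over 13 N. With the lugs under the slots it lifts the cap by up to 6 mm.
- empty_dish: The empty shallow clear glass dish, 92 mm in diameter, 16 mm tall, wall 2.5 mm, bottom 3 mm thick; origin at the centre of its underside. One of three like dishes in a row on the left of the holder, the only one with no filter in it. Loose, 120 g.
- filter_dish_a: A like dish with a white filter disc with a green spot lying in it; origin at the centre of its underside. Leave it alone.
- filter_dish_b: The other dish with a filter disc. Leave it alone.
- beaker: Empty glass beaker, 84 mm in diameter, 110 mm tall, on the right. Bystander.
- culture_bottle: Closed green glass bottle, 70 mm in diameter, 140 mm tall, on the right. Bystander.
- stopper: Black rubber stopper, 34 mm in diameter, 28 mm tall, between holder and dishes. Bystander.
- boss_clamp: Small grey clamp boss with a screw, about 50 x 30 x 26 mm. Bystander.
- wrench: Steel wrench 140 mm long lying on the table. Bystander.

How it is judged:
By the outcome, as a careful person would: the job done as asked, in the order asked, and still so for the second after the job is handed in, with the robot touching nothing.
It also fails if it takes over 64 s, if anything falls off the work surface, if the arm or the gripper's body presses on something with over 40 N, if the wrist force passes 120 N, or if a joint passes its speed limit or range.

ROBOT

A 6-joint arm with a two-finger parallel gripper is mounted at the origin on the work surface. World frame = base frame: x ahead of the robot, y to its left, z up, the work surface at z = 0. Lengths are in mm, angles in rad, forces in N, time in s.
With the tool pointing down it reaches from about 275 to 1000 mm from the base axis. Payload 8.4 kg.
Tool frame: the origin (TCP) lies between the finger pads; the fingertips stand r.nose_length ahead of it and the grasp point (between the pads) lies 8 mm behind it (r.nose_length is the distance from the TCP to the fingertips, in mm); y points along the fingers, x is the direction in which the jaws open and shut, and the axes are right-handed (so a half turn about y gives the same grasp; the last joint's range is limited). The gripper opens to 85 mm and grips with 20 to 120 N. Pads are 22 mm wide; open, the fingers measure 114 mm over their backs; the gripper's body (76 mm by 85 mm) begins 54 mm behind the grasp point. The pads swing forward as they close: fully open they stand 13 mm farther back than shut.
Start: joints at [1.275, 0.353, 1.633, -0, 1.155, -0.002], TCP at [180.993, 598.222, 242.281] pointing down, gripper open.
Joint ranges: [-2.63, 2.63], [-0.92, 2.1], [0.06, 2.66], [-1.3, 4.44], [0, 2.69], [-3.02, 3.02]. Speed limits (rad/s): [2.22, 2.22, 2.79, 3.14, 3.14, 3.14].

INTERFACE

Orientations are given as [roll, pitch, yaw] about the fixed x, y, z axes, in that order (R = Rz(yaw) Ry(pitch) Rx(roll)).
In Python, from rig import r, cams, order gives the robot as it stands. The module is installed in compiled form; this text tells all that it offers.
- The arm moves only by the shell command python3 -m crank 'ROWS' [FORCE]. ROWS is JSON, a list of rows, each a list of 7 numbers: the turn, a rotation vector about the tool's x, y, z in degrees, then the shift along the tool's x, y, z in cm, then the opening, from -1 (shut) to 1 (fully open). A call has exactly 10 rows; each row shifts and turns the pose as measured when the row begins, along the tool's axes as they then stand; what a row does not reach is not made up. A row lasts 1/12 s, in which the tool goes at most 41.7 mm and 7.16 degrees, less where a joint would pass 70% of its speed; a pose out of reach is approached as far as the arm can. A call with a gripper value outside its range is refused whole. The fingers move at their own pace and stop on an object; FORCE is the grip in N (left out, the last holds). Time passes only in rows, so rows that do not move let the fingers close, or fill a call up. It gives the time, the measured TCP pose, the force and the opening at its end, in the units of the state.
- r.sense(): the state, without advancing time (a new reading comes with each control period).
- cams.grab_frame(name): name is "scene" or "top"; returns the picture (384x512x3 uint8, blue, green, red); there is no depth.
- cams.camera_info(name): a dict with "intrinsics" (3x3 intrinsics, pixels), "view" (4x4, takes a point from world to camera coordinates). Camera axes: x right, y up, looking along -z (the intrinsics and any distortion apply to the point x, -y, -z); pixel columns grow to the right and rows downward; lengths in mm; the calibration is good to about 2 mm. A picture is of the moment at which its call begins. camera_info takes no time and is no camera call.
- order.sign_off(): hands the job in, once; it reports no verdict.
The state is a dict: "clock": time; "qpos": joint angles; "qvel": joint speeds; "joint_efforts": joint torques, N m; "eef_pos": TCP position; "tcp_rot": TCP orientation; "contact_force": force on the tool from outside, world axes, zero at the start; "wrist_torque": the same for the moment, N m; "opening": opening from 0.0 (shut) to 1.0 (fully open).
Only numpy, scipy, OpenCV 4.12 (cv2) and the standard library are available. Lean on these libraries where they do the work, as an engineer would, in place of code of your own. Each camera call takes 0.05 s, during which the arm holds its last target.

## Working session

There is one attempt and no reset: what is moved stays moved. The work goes in short steps, Python scripts to look and compute and a shell command to move; the robot and the scene stay as the last step left them, time stands still between calls to the robot, and variables do not carry over. Pictures are saved under pics/ and viewed, and the job is handed in when it is done.

```bash
mkdir -p pics
python3 - <<'E'
from rig import r,cams,order
import cv2,json
print(r.sense()); print(r.nose_length)
for n in("scene","top"):
    cv2.imwrite(f"pics/{n}0.png",cams.grab_frame(n)); i=cams.camera_info(n); print(n,i)
E
```

```text
{'clock': 0.0, 'qpos': array([ 1.27460359e+00,  3.53670260e-01,  1.63413072e+00, -1.44051623e-05,
        1.15520692e+00, -2.40291047e-03]), 'qvel': array([-8.26873327e-04, -6.68370920e-04,  6.97650772e-05,  1.59721127e-03,
        6.33394496e-04,  4.51464808e-05]), 'joint_efforts': array([ 1.23725491e-03, -6.05259919e+01, -3.42065692e+01,  8.45059412e-05,
        9.47689667e-03, -5.19915950e-07]), 'eef_pos': array([180.85955202, 597.77677604, 241.54932429]), 'tcp_rot': array([-1.57080610e+00,  1.41527338e-03,  1.27701232e+00]), 'contact_force': array([0.19202111, 0.15448384, 0.14162449]), 'wrist_torque': array([ 0.00190419, -0.01563114, -0.05649876]), 'opening': 1.0012611550485757}
11.0
scene {'intrinsics': array([[405.33118339,   0.        , 252.97628674],
       [  0.        , 405.33118339, 191.38423969],
       [  0.        ,   0.        ,   1.        ]]), 'view': array([[-7.75217708e-01,  6.31636926e-01, -8.50288463e-03,
         4.38531756e+02],
       [-5.25163007e-01, -6.36943348e-01,  5.64364233e-01,
         2.05748405e+02],
       [ 3.51057434e-01,  4.41970548e-01,  8.25482110e-01,
        -1.14756010e+03],
       [ 0.00000000e+00,  0.00000000e+00,  0.00000000e+00,
         1.00000000e+00]])}
top {'intrinsics': array([[392.40387981,   0.        , 257.83704463],
       [  0.        , 392.40387981, 194.45974264],
       [  0.        ,   0.        ,   1.        ]]), 'view': array([[ 5.37499074e-02, -9.98537354e-01, -5.83952376e-03,
        -4.76634745e+01],
       [ 9.71908079e-01,  5.09727488e-02,  2.29774812e-01,
        -5.48192530e+02],
       [-2.29141076e-01, -1.80258552e-02,  9.73226302e-01,
        -7.83565742e+02],
       [ 0.00000000e+00,  0.00000000e+00,  0.00000000e+00,
         1.00000000e+00]])}
```

View pics/scene0.png

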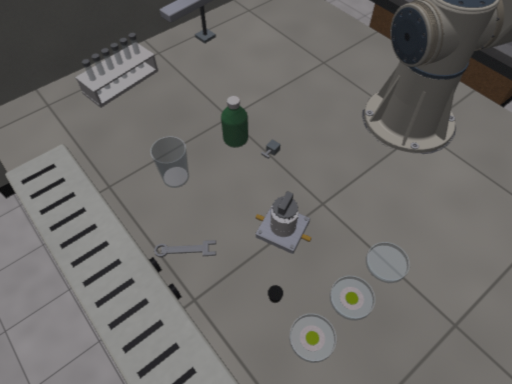

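View pics/top0.png

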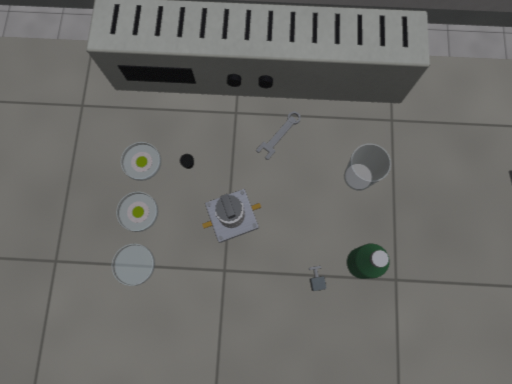

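```bash
cat > h.py <<'E'
import numpy as np,cv2
from rig import r,cams,order
I={n:cams.camera_info(n) for n in("scene","top")}
def proj(n,P):
    K=I[n]["intrinsics"];V=I[n]["view"];c=V[:3,:3]@np.array(P,float)+V[:3,3]
    return np.array([K[0,0]*c[0]/-c[2]+K[0,2],-K[1,1]*c[1]/-c[2]+K[1,2]])
def ray(n,uv):
    K=I[n]["intrinsics"];V=I[n]["view"];R=V[:3,:3]
    d=np.array([(uv[0]-K[0,2])/K[0,0],-(uv[1]-K[1,2])/K[1,1],-1.]);d=R.T@d
    return -R.T@V[:3,3],d/np.linalg.norm(d)
def onz(n,uv,z):
    o,d=ray(n,uv);return o+d*(z-o[2])/d[2]
def tri(a,b):
    (o,d),(p,e)=ray("scene",a),ray("top",b)
    s=np.linalg.lstsq(np.stack([d,-e],1),p-o,rcond=None)[0];x=o+d*s[0];y=p+e*s[1]
    return (x+y)/2,np.linalg.norm(x-y)
E
python3 - <<'E'
from h import *
print(proj("scene",(181,598,242)),proj("top",(181,598,242)),proj("scene",(0,0,0)),proj("top",(0,0,0)))
a=cv2.imread("pics/scene0.png");b=cv2.imread("pics/top0.png")
print([onz("top",p,0) for p in((133,264),(232,215))])
A=cv2.resize(a[175:260,240:325],None,fx=6,fy=6,interpolation=3)
B=cv2.resize(b[175:250,195:270],None,fx=6,fy=6,interpolation=3)
cv2.imwrite("pics/cA.png",A);cv2.imwrite("pics/cB.png",B)
C=cv2.resize(b[235:295,105:165],None,fx=6,fy=6,interpolation=3);cv2.imwrite("pics/cC.png",C)
E
```

```text
[693.56403874 278.74753642] [-158.21325917  381.53660809] [407.87065381 118.71158006] [233.96753209 468.99047298]
[array([390.74167561, 252.92229346,   0.        ]), array([513.39734121,  39.37401542,   0.        ])]
```

View pics/cA.png

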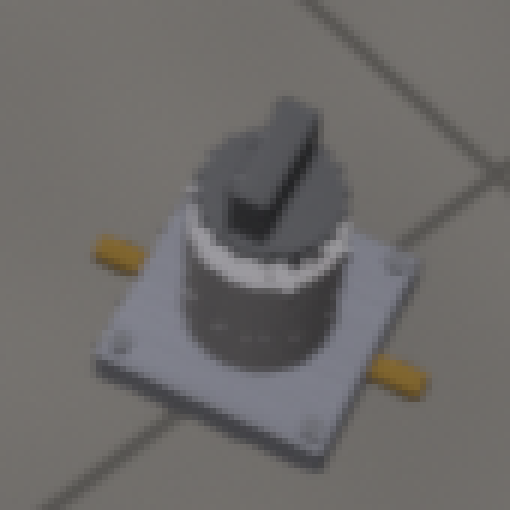

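View pics/cB.png

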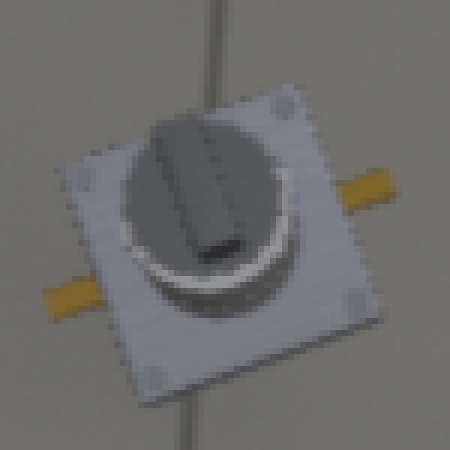

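View pics/cC.png

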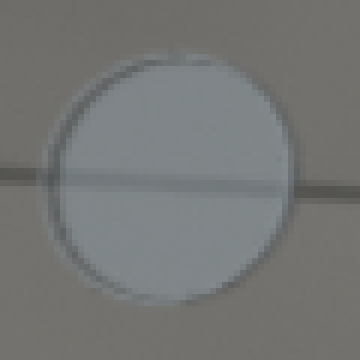

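Run:
```python
from h import *
def B(x,y):return (195+(x+.5)/6-.5,175+(y+.5)/6-.5)
def A(x,y):return (240+(x+.5)/6-.5,175+(y+.5)/6-.5)
np.set_printoptions(precision=1,suppress=True)
def sq(n,f,c,z):
    P=np.array([onz(n,f(*q),z)[:2] for q in c]);print(n,"centre",P.mean(0),"sides",np.linalg.norm(P-np.roll(P,-1,0),axis=1),"ang",[round(float(np.degrees(np.arctan2(*(P[(i+1)%4]-P[i])[::-1]))),1) for i in range(4)])
sq("top",B,[(62,170),(292,85),(382,315),(145,403)],20)
sq("scene",A,[(172,212),(419,262),(322,455),(95,360)],20)
sq("top",B,[(153,125),(193,112),(240,236),(197,248)],127)
sq("scene",A,[(285,97),(320,112),(268,197),(229,183)],127)
print(onz("top",B(203,195),101),onz("scene",A(272,190),101))
print(tri(A(275,147),B(196,180)))
# base by tri
print(tri(A(252,322),B(220,243)))
b=cv2.imread("pics/top0.png");a=cv2.imread("pics/scene0.png")
# dish rims
def C(x,y):return (105+(x+.5)/6-.5,235+(y+.5)/6-.5)
# rim z16 : left/right/top/bottom extents
for e in [(43,178),(298,178),(170,52),(170,303)]: print(onz("top",C(*e),16))
D=cv2.resize(a[235:290,355:420],None,fx=6,fy=6,interpolation=3);cv2.imwrite("pics/cD.png",D)
```

```text
top centre [510.1  39.3] sides [92.6 94.6 93.3 94. ] ang [-66.1, -155.7, 113.5, 23.9]
scene centre [517.8  45.3] sides [98.1 92.5 92.6 72.4] ang [127.1, 23.7, -64.7, -154.1]
top centre [511.3  39.9] sides [13.9 44.9 14.6 44.2] ang [-68.4, -155.8, 108.9, 23.4]
scene centre [509.6  40.5] sides [13.6 40.3 14.4 41.5] ang [112.5, 21.4, -62.8, -159.5]
[511.5  39.5 101. ] [510.4  41.6 101. ]
(array([510.7,  40.2, 127.8]), np.float64(1.3630868878946434))
(array([512.3,  40.5,   5.4]), np.float64(0.3989151632260723))
[387.1 294.4  16. ]
[392.1 201.   16. ]
[435.4 253.7  16. ]
[345.2 242.2  16. ]
```

View pics/cD.png

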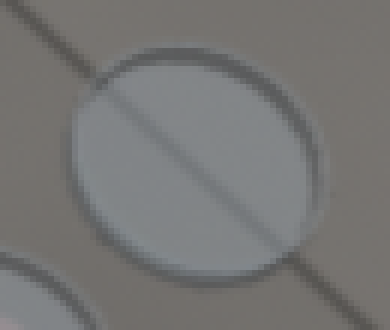

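```bash
python3 - <<'E'
from h import *
np.set_printoptions(precision=1,suppress=True)
def D(x,y):return (355+(x+.5)/6-.5,235+(y+.5)/6-.5)
for e in [(68,150),(325,185),(175,45),(210,287),(196.5,166)]: print(onz("scene",D(*e),16))
E
python3 -m crank '[[0,0,0,-2.2,0,-2.4,0],[0,0,0,-2.2,0,-2.4,0],[0,0,0,-2.2,0,-2.4,0],[0,0,0,-2.2,0,-2.4,0],[0,0,0,-2.2,0,-2.4,0],[0,0,0,-2.2,0,-2.4,0],[0,0,0,-2.2,0,-2.4,0],[0,0,0,-2.2,0,-2.4,0],[0,0,0,-2.2,0,-2.4,0],[0,0,0,-2.2,0,-2.4,0]]' 40
python3 -m crank '[[0,0,0,-2.2,0,-2.4,0],[0,0,0,-2.2,0,-2.4,0],[0,0,0,-2.2,0,-2.4,0],[0,0,0,-2.2,0,-2.4,0],[0,0,0,-2.2,0,-2.4,0],[0,0,0,-2.2,0,-2.4,0],[0,0,0,-2.2,0,-2.4,0],[0,0,0,-2.2,0,-2.4,0],[0,0,0,-2.2,0,-2.4,0],[0,0,0,0,0,0,0]]'
```

```text
[426.1 220.3  16. ]
[364.8 288.4  16. ]
[363.  216.8  16. ]
[427.  287.5  16. ]
[394.8 254.1  16. ]
clock: 0.93
eef_pos: [348.6, 309.6, 237.9]
tcp_rot: [-1.568, 0.004, 1.286]
contact_force: [1.4, 0.1, -0.5]
opening: 0.499
clock: 1.77
eef_pos: [506.0, 40.0, 237.2]
tcp_rot: [-1.569, 0.006, 1.284]
contact_force: [0.6, -0.9, 0.5]
opening: 0.496
```

```bash
python3 -m crank '[[0,7,0,0,0,0,0],[0,7,0,0,0,0,0],[0,7,0,0,0,0,0],[0,7,0,0,0,0,0],[0,7,0,0,0,0,0],[0,7,0,0,0,0,0],[0,7,0,0,0,0,0],[0,7,0,0,0,0,0],[0,7,0,0,0,0,0],[0,7,0,0,0,0,0]]'
python3 -m crank '[[0,7,0,0,0,0,0],[0,7,0,0,0,0,0],[0,7,0,0,0,0,0],[0,7,0,0,0,0,0],[0,7,0,0,0,0,0],[0,7,0,0,0,0,0],[0,7,0,0,0,0,0],[0,7,0,0,0,0,0],[0,7,0,0,0,0,0],[0,7,0,0,0,0,0]]'
```

```text
clock: 2.6
eef_pos: [502.8, 38.9, 233.7]
tcp_rot: [-1.575, 0.012, 0.032]
contact_force: [0.2, 0.4, -0.1]
opening: 0.499
clock: 3.43
eef_pos: [497.9, 42.3, 230.7]
tcp_rot: [-1.591, 0.003, -1.218]
contact_force: [0.5, -0.2, 0.9]
opening: 0.497
```

```bash
cat >> h.py <<'E'
from scipy.spatial.transform import Rotation as Ro
def need(p,yaw,roll=-np.pi/2,pitch=0):
    s=r.sense();R=Ro.from_euler('xyz',s["tcp_rot"]);T=Ro.from_euler('xyz',[roll,pitch,yaw])
    print("turn deg",np.round(np.degrees((R.inv()*T).as_rotvec()),2),"shift cm",np.round(R.inv().apply(np.array(p)-s["eef_pos"])/10,3))
def st():
    s=r.sense();print(round(s["clock"],2),"pos",np.round(s["eef_pos"],2),"rot",np.round(s["tcp_rot"],4),"F",np.round(s["contact_force"],1),"T",np.round(s["wrist_torque"],2),"op",round(s["opening"],3))
E
python3 -m crank '[[0.6,-1.8,0,0.37,1,0.55,0],[0.6,-1.8,0,0.37,1,0.55,0],[0,0,0,0,1,0,0],[0,0,0,0,1,0,0],[0,0,0,0,1,0,0],[0,0,0,0,1,0,0],[0,0,0,0,0.5,0,0],[0,0,0,0,0.1,0,0],[0,0,0,0,0,0,0],[0,0,0,0,0,0,0]]'
python3 - <<'E'
from h import *
st();need((511,40,140),-1.155)
cv2.imwrite("pics/s1.png",cv2.resize(cams.grab_frame("scene")[120:270,200:400],None,fx=4,fy=4,interpolation=3))
E
```

```text
clock: 4.27
eef_pos: [507.3, 41.4, 158.1]
tcp_rot: [-1.574, 0.006, -1.165]
contact_force: [-0.3, 0.8, 0.2]
opening: 0.502
4.27 pos [507.33  41.44 158.14] rot [-1.5744  0.0058 -1.165 ] F [-0.3  0.8  0.2] T [ 0.01  0.01 -0.01] op 0.502
turn deg [ 0.2  -0.57 -0.33] shift cm [0.288 1.812 0.287]
```

View pics/s1.png

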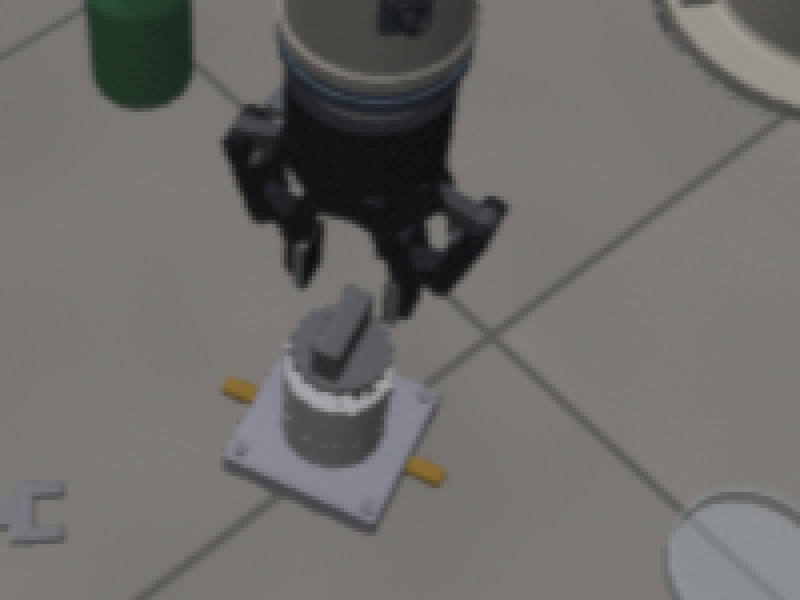

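```bash
python3 -m crank '[[0.2,-0.6,-0.3,0.3,0.3,0.3,0],[0,0,0,0,0.7,0.03,0],[0,0,0,0,0.7,0.03,0],[0,0,0,0,0.6,0.03,0],[0,0,0,0,0.5,0.03,0],[0,0,0,0,0.5,0.03,0],[0,0,0,0,0.3,0.03,0],[0,0,0,0,0.1,0,0],[0,0,0,0,0,0,0],[0,0,0,0,0,0,0]]'
python3 - <<'E'
from h import *
st();need((511,40,115),-1.155)
E
```

```text
clock: 5.15
eef_pos: [514.5, 40.5, 118.0]
tcp_rot: [-1.569, -0.001, -1.154]
contact_force: [0.4, 0.9, -0.2]
opening: 0.497
5.15 pos [514.5   40.5  118.04] rot [-1.5685e+00 -7.0000e-04 -1.1536e+00] F [ 0.4  0.9 -0.2] T [-0.03 -0.03 -0.07] op 0.497
turn deg [-0.13  0.08  0.04] shift cm [-0.097  0.303 -0.341]
```

```bash
python3 -m crank '[[0,0,0,-0.1,0.1,-0.3,0],[0,0,0,0,0.05,-0.04,0],[0,0,0,0,0,0,-0.3],[0,0,0,0,0,0,-0.4],[0,0,0,0,0,0,-0.5],[0,0,0,0,0,0,-0.55],[0,0,0,0,0,0,-0.55],[0,0,0,0,0,0,-0.55],[0,0,0,0,0,0,-0.55],[0,0,0,0,0,0,-0.55]]' 30
python3 - <<'E'
from h import *
st();need((511,40,115),-1.155)
cv2.imwrite("pics/s2.png",cv2.resize(cams.grab_frame("scene")[150:250,230:350],None,fx=6,fy=6,interpolation=3))
E
```

```text
clock: 5.98
eef_pos: [511.2, 40.1, 117.6]
tcp_rot: [-1.567, -0.001, -1.154]
contact_force: [-0.9, 0.5, -0.5]
opening: 0.227
5.98 pos [511.19  40.08 117.59] rot [-1.5666e+00 -1.3000e-03 -1.1537e+00] F [-0.9  0.5 -0.5] T [ 0.01  0.01 -0.01] op 0.227
turn deg [-0.24  0.08  0.07] shift cm [-0.     0.259 -0.021]
```

View pics/s2.png

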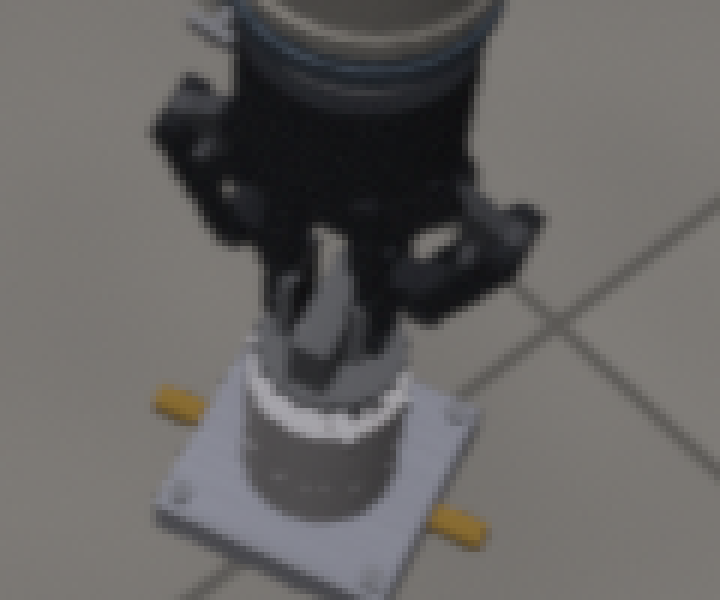

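```bash
python3 -m crank '[[0,0,0,0,0.15,0,-0.55],[0,0,0,0,0.05,0,-0.55],[0,0,0,0,0,0,-0.6],[0,0,0,0,0,0,-0.63],[0,0,0,0,0,0,-0.66],[0,0,0,0,0,0,-0.7],[0,0,0,0,0,0,-0.75],[0,0,0,0,0,0,-0.8],[0,0,0,0,0,0,-0.8],[0,0,0,0,0,0,-0.8]]' 30
python3 - <<'E'
from h import *
st()
E
```

```text
clock: 6.87
eef_pos: [511.0, 40.7, 115.6]
tcp_rot: [-1.567, -0.0, -1.154]
contact_force: [-0.8, 2.1, 0.9]
opening: 0.183
6.87 pos [511.04  40.73 115.59] rot [-1.5666e+00 -2.0000e-04 -1.1541e+00] F [-0.8  2.1  0.9] T [ 0.25  0.19 -0.04] op 0.183
```

```bash
python3 -m crank '[[0,0,0,0,0,0,-1],[0,0,0,0,0,0,-1],[0,0,0,0,0,0,-1],[0,0,0,0,0.05,0,-1],[0,0,0,0,0.05,0,-1],[0,0,0,0,0.05,0,-1],[0,0,0,0,0.05,0,-1],[0,0,0,0,0.05,0,-1],[0,0,0,0,0.05,0,-1],[0,0,0,0,0.05,0,-1]]' 60
python3 - <<'E'
from h import *
st()
E
```

```text
clock: 7.7
eef_pos: [511.1, 40.8, 113.2]
tcp_rot: [-1.566, -0.0, -1.154]
contact_force: [-2.0, 0.9, 5.9]
opening: 0.171
7.7 pos [511.15  40.78 113.22] rot [-1.5663e+00 -2.0000e-04 -1.1542e+00] F [-2.   0.9  5.9] T [ 0.23  0.45 -0.04] op 0.171
```

```bash
python3 -m crank '[[0,0,0,0,0.05,0,-1],[0,0,0,0,0.05,0,-1],[0,0,0,0,0.05,0,-1],[0,0,0,0,0.05,0,-1],[0,0,0,0,0.05,0,-1],[0,0,0,0,0,0,-1],[0,0,0,0,0,0,-1],[0,0,0,0,0,0,-1],[0,0,0,0,0,0,-1],[0,0,0,0,0,0,-1]]' 60
python3 - <<'E'
from h import *
st()
E
```

```text
clock: 8.53
eef_pos: [511.1, 40.8, 112.7]
tcp_rot: [-1.566, -0.0, -1.154]
contact_force: [-2.6, 2.0, 6.0]
opening: 0.169
8.53 pos [511.15  40.78 112.75] rot [-1.5663e+00 -2.0000e-04 -1.1543e+00] F [-2.6  2.   6. ] T [ 0.23  0.46 -0.  ] op 0.169
```

```bash
python3 -m crank '[[0,0,0,0,0.06,0,-1],[0,0,0,0,0.06,0,-1],[0,0,0,0,0.06,0,-1],[0,0,0,0,0.06,0,-1],[0,0,0,0,0.06,0,-1],[0,0,0,0,0.06,0,-1],[0,0,0,0,0.06,0,-1],[0,0,0,0,0.06,0,-1],[0,0,0,0,0.06,0,-1],[0,0,0,0,0.06,0,-1]]' 60
python3 - <<'E'
from h import *
st()
cv2.imwrite("pics/s3.png",cv2.resize(cams.grab_frame("scene")[150:250,230:350],None,fx=6,fy=6,interpolation=3))
E
```

```text
clock: 9.37
eef_pos: [511.2, 40.8, 109.3]
tcp_rot: [-1.566, -0.0, -1.154]
contact_force: [-3.7, 2.1, 7.9]
opening: 0.175
9.37 pos [511.16  40.82 109.35] rot [-1.5662e+00 -3.0000e-04 -1.1542e+00] F [-3.7  2.1  7.9] T [ 0.23  0.54 -0.04] op 0.175
```

View pics/s3.png

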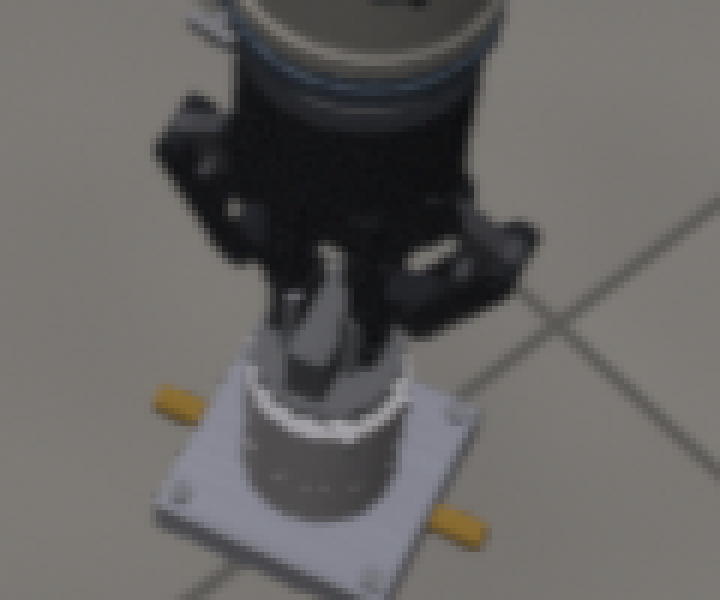

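```bash
python3 -m crank '[[0,0,0,-0.03,0.06,-0.04,-1],[0,0,0,0,0.05,0,-1],[0,0,0,0,0.05,0,-1],[0,0,0,0,0.05,0,-1],[0,0,0,0,0.05,0,-1],[0,0,0,0,0.05,0,-1],[0,0,0,0,0.05,0,-1],[0,0,0,0,0.05,0,-1],[0,0,0,0,0.05,0,-1],[0,0,0,0,0.05,0,-1]]' 60
python3 - <<'E'
from h import *
st()
E
```

```text
clock: 10.25
eef_pos: [511.2, 40.8, 108.7]
tcp_rot: [-1.565, -0.001, -1.154]
contact_force: [-3.3, 1.5, 10.0]
opening: 0.171
10.25 pos [511.16  40.83 108.75] rot [-1.5653e+00 -9.0000e-04 -1.1541e+00] F [-3.3  1.5 10. ] T [ 0.18  0.67 -0.02] op 0.171
```

```bash
python3 -m crank '[[0,0,0,0,0.06,0,-1],[0,0,0,0,0.06,0,-1],[0,0,0,0,0.06,0,-1],[0,0,0,0,0.07,0,-1],[0,0,0,0,0.07,0,-1],[0,0,0,0,0.07,0,-1],[0,0,0,0,0.07,0,-1],[0,0,0,0,0.08,0,-1],[0,0,0,0,0.08,0,-1],[0,0,0,0,0.08,0,-1]]' 60
python3 - <<'E'
from h import *
st()
E
```

```text
clock: 11.08
eef_pos: [511.2, 40.9, 108.7]
tcp_rot: [-1.565, -0.001, -1.154]
contact_force: [-4.1, 0.6, 14.3]
opening: 0.174
11.08 pos [511.22  40.86 108.73] rot [-1.5650e+00 -1.0000e-03 -1.1541e+00] F [-4.1  0.6 14.3] T [ 0.14  0.94 -0.02] op 0.174
```

```bash
python3 -m crank '[[0,-1,0,0,0.06,0,-1],[0,-2,0,0,0.06,0,-1],[0,-2,0,0,0.06,0,-1],[0,-2,0,0,0.06,0,-1],[0,-2,0,0,0.06,0,-1],[0,-2,0,0,0.06,0,-1],[0,-2,0,0,0.06,0,-1],[0,-2,0,0,0.06,0,-1],[0,-2,0,0,0.06,0,-1],[0,-2,0,0,0.06,0,-1]]' 60
python3 - <<'E'
from h import *
st();need((511,40,108.7),-1.154+1.13)
E
```

```text
clock: 11.92
eef_pos: [511.8, 40.2, 108.7]
tcp_rot: [-1.565, -0.005, -0.808]
contact_force: [-3.9, 1.8, 11.4]
opening: 0.171
11.92 pos [511.83  40.2  108.72] rot [-1.5652 -0.0048 -0.8084] F [-3.9  1.8 11.4] T [ 0.08  0.72 -0.04] op 0.171
turn deg [ -0.2  -44.94   0.38] shift cm [-0.043  0.001 -0.074]
```

```bash
python3 -m crank '[[0,-2.5,0,-0.02,0.06,-0.02,-1],[0,-2.5,0,-0.02,0.06,-0.02,-1],[0,-2.5,0,-0.02,0.06,-0.02,-1],[0,-2.5,0,0,0.06,0,-1],[0,-2.5,0,0,0.06,0,-1],[0,-2.5,0,0,0.06,0,-1],[0,-2.5,0,0,0.06,0,-1],[0,-2.5,0,0,0.06,0,-1],[0,-2.5,0,0,0.06,0,-1],[0,-2.5,0,0,0.06,0,-1]]' 60
python3 - <<'E'
from h import *
st();need((511,40,108.7),-1.154+1.13)
E
```

```text
clock: 12.75
eef_pos: [511.3, 40.1, 108.7]
tcp_rot: [-1.567, -0.008, -0.352]
contact_force: [-3.7, 1.0, 12.0]
opening: 0.171
12.75 pos [511.31  40.12 108.68] rot [-1.5672 -0.0079 -0.3517] F [-3.7  1.  12. ] T [ 0.26  0.75 -0.09] op 0.171
turn deg [ -0.13 -18.77   0.48] shift cm [-0.025 -0.002 -0.022]
```

```bash
python3 -m crank '[[0,-2,0,0,0.06,0,-1],[0,-2,0,0,0.06,0,-1],[0,-2,0,0,0.06,0,-1],[0,-2,0,0,0.06,0,-1],[0,-2,0,0,0.06,0,-1],[0,-2,0,0,0.06,0,-1],[0,-2,0,0,0.06,0,-1],[0,-1.5,0,0,0.05,0,-1],[0,-1.2,0,0,0.05,0,-1],[0,-1,0,0,0.05,0,-1]]' 60
python3 - <<'E'
from h import *
st();need((511,40,108.7),-1.154+1.13)
E
```

```text
clock: 13.58
eef_pos: [511.6, 40.6, 108.7]
tcp_rot: [-1.568, -0.01, -0.027]
contact_force: [-3.2, 1.5, 9.9]
opening: 0.176
13.58 pos [511.61  40.57 108.69] rot [-1.5684 -0.0098 -0.0275] F [-3.2  1.5  9.9] T [ 0.27  0.65 -0.09] op 0.176
turn deg [-0.14 -0.2   0.56] shift cm [-0.06  -0.002 -0.059]
```

```bash
python3 -m crank '[[0,0,0,0,-0.05,0,-1],[0,0,0,0,-0.07,0,-1],[0,0,0,0,-0.07,0,-1],[0,0,0,0,-0.07,0,-1],[0,0,0,0,-0.07,0,-1],[0,0,0,0,-0.07,0,-1],[0,0,0,0,-0.07,0,-1],[0,0,0,0,-0.07,0,-1],[0,0,0,0,-0.07,0,-1],[0,0,0,0,-0.07,0,-1]]' 60
python3 - <<'E'
from h import *
st()
E
```

```text
clock: 14.42
eef_pos: [511.6, 40.6, 116.7]
tcp_rot: [-1.568, -0.01, -0.027]
contact_force: [-1.3, 0.5, 2.7]
opening: 0.174
14.42 pos [511.56  40.57 116.7 ] rot [-1.5682 -0.0101 -0.0265] F [-1.3  0.5  2.7] T [ 0.27  0.23 -0.09] op 0.174
```

```bash
python3 -m crank '[[0,0,0,0,-0.08,0,-1],[0,0,0,0,-0.08,0,-1],[0,0,0,0,-0.08,0,-1],[0,0,0,0,-0.08,0,-1],[0,0,0,0,-0.08,0,-1],[0,0,0,0,-0.08,0,-1],[0,0,0,0,-0.08,0,-1],[0,0,0,0,-0.08,0,-1],[0,0,0,0,-0.08,0,-1],[0,0,0,0,-0.08,0,-1]]' 60
python3 - <<'E'
from h import *
st()
E
```

```text
clock: 15.25
eef_pos: [511.0, 40.4, 124.3]
tcp_rot: [-1.568, -0.009, -0.026]
contact_force: [-0.3, 1.7, -1.9]
opening: 0.172
15.25 pos [511.05  40.42 124.28] rot [-1.5684 -0.0091 -0.0264] F [-0.3  1.7 -1.9] T [ 0.23 -0.    0.03] op 0.172
```

```bash
python3 -m crank '[[0,0,0,0,-0.1,0,-1],[0,0,0,0,-0.1,0,-1],[0,0,0,0,-0.1,0,-1],[0,0,0,0,-0.1,0,-1],[0,0,0,0,-0.1,0,-1],[0,0,0,0,-0.1,0,-1],[0,0,0,0,-0.1,0,-1],[0,0,0,0,-0.1,0,-1],[0,0,0,0,-0.1,0,-1],[0,0,0,0,-0.1,0,-1]]' 60
python3 -m crank '[[0,0,0,0,-0.3,0,-1],[0,0,0,0,-0.5,0,-1],[0,0,0,0,-1,0,-1],[0,0,0,0,-1,0,-1],[0,0,0,0,-1,0,-1],[0,0,0,0,-1,0,-1],[0,0,0,0,-0.5,0,-1],[0,0,0,0,0,0,-1],[0,0,0,0,0,0,-1],[0,0,0,0,0,0,-1]]' 60
python3 - <<'E'
from h import *
st();need((392,251,190),-0.027)
cv2.imwrite("pics/s4.png",cv2.resize(cams.grab_frame("scene")[130:290,220:420],None,fx=4,fy=4,interpolation=3))
cv2.imwrite("pics/t4.png",cv2.resize(cams.grab_frame("top")[130:290,100:300],None,fx=4,fy=4,interpolation=3))
E
```

```text
clock: 16.08
eef_pos: [510.7, 39.9, 135.3]
tcp_rot: [-1.569, -0.009, -0.026]
contact_force: [0.0, 0.5, -1.9]
opening: 0.171
clock: 16.92
eef_pos: [511.5, 39.7, 196.6]
tcp_rot: [-1.569, -0.013, -0.026]
contact_force: [0.4, 1.0, -0.7]
opening: 0.173
16.92 pos [511.49  39.71 196.63] rot [-1.5693 -0.0133 -0.0259] F [ 0.4  1.  -0.7] T [-0.01  0.01 -0.04] op 0.173
turn deg [-0.09  0.07  0.76] shift cm [-12.499   0.528  20.813]
```

View pics/s4.png

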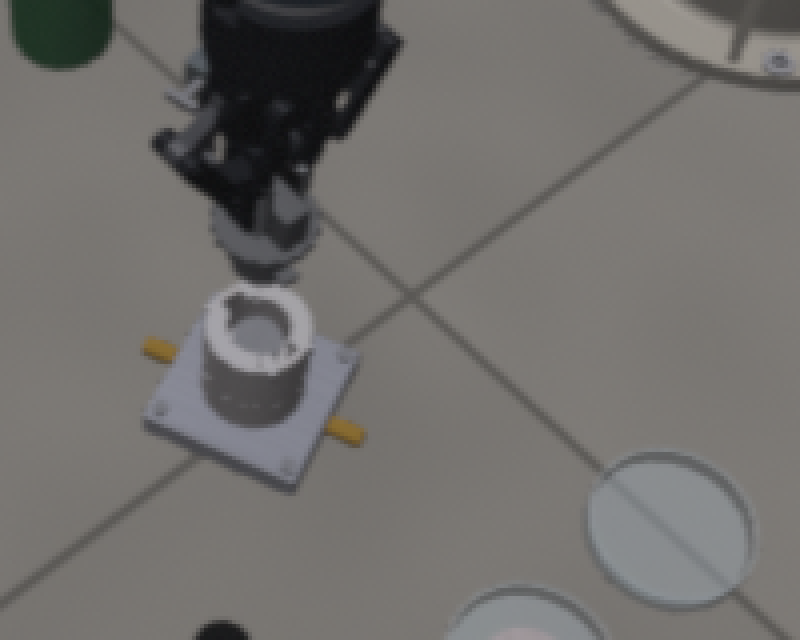

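View pics/t4.png

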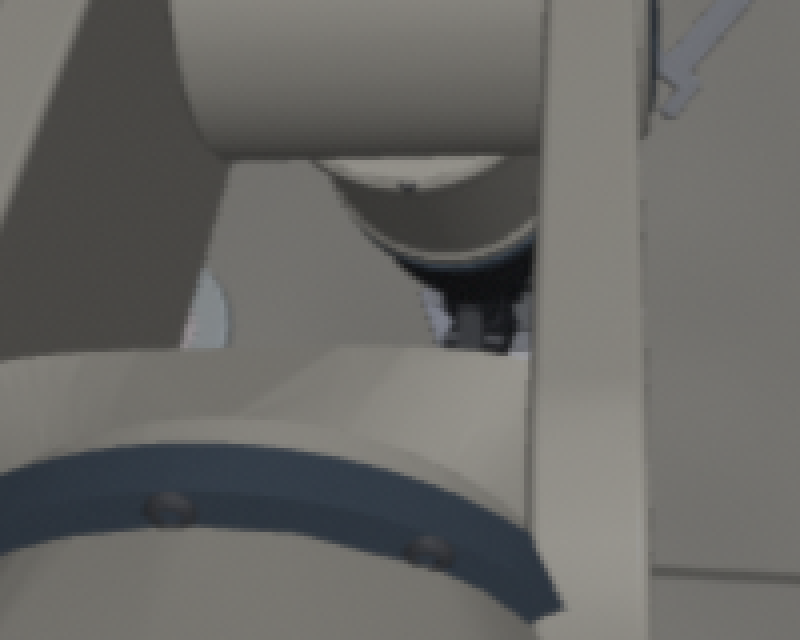

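```bash
python3 -m crank '[[0,0,0,-0.8,0,1.3,-1],[0,0,0,-1.3,0,2.1,-1],[0,0,0,-1.3,0,2.1,-1],[0,0,0.2,-1.3,0,2.1,-1],[0,0,0.2,-1.3,0,2.1,-1],[0,0,0.2,-1.3,0,2.1,-1],[0,0,0,-1.3,0,2.1,-1],[0,0,0,-1.3,0,2.1,-1],[0,0,0,-1.3,0,2.1,-1],[0,0,0,-0.8,0,1.3,-1]]' 60
python3 -m crank '[[0,0,0,0,0,0,-1],[0,0,0,0,0,0,-1],[0,0,0,0,0.3,0,-1],[0,0,0,0,1,0,-1],[0,0,0,0,1,0,-1],[0,0,0,0,1,0,-1],[0,0,0,0,1,0,-1],[0,0,0,0,1,0,-1],[0,0,0,0,0,0,-1],[0,0,0,0,0,0,-1]]' 60
python3 - <<'E'
from h import *
st();need((392,251,100),-0.027)
cv2.imwrite("pics/s5.png",cv2.resize(cams.grab_frame("scene")[170:320,310:460],None,fx=4,fy=4,interpolation=3))
cv2.imwrite("pics/t5.png",cv2.resize(cams.grab_frame("top")[190:310,80:230],None,fx=4,fy=4,interpolation=3))
E
```

```text
clock: 17.85
eef_pos: [390.5, 241.1, 190.3]
tcp_rot: [-1.574, 0.006, -0.032]
contact_force: [0.3, -0.7, -0.2]
opening: 0.17
clock: 18.68
eef_pos: [389.4, 237.2, 128.3]
tcp_rot: [-1.577, 0.011, -0.034]
contact_force: [0.6, 0.6, -1.3]
opening: 0.171
18.68 pos [389.39 237.17 128.35] rot [-1.5774  0.0106 -0.0343] F [ 0.6  0.6 -1.3] T [ 0.05 -0.02  0.04] op 0.171
turn deg [ 0.38 -0.42 -0.61] shift cm [0.243 2.823 1.41 ]
```

View pics/s5.png

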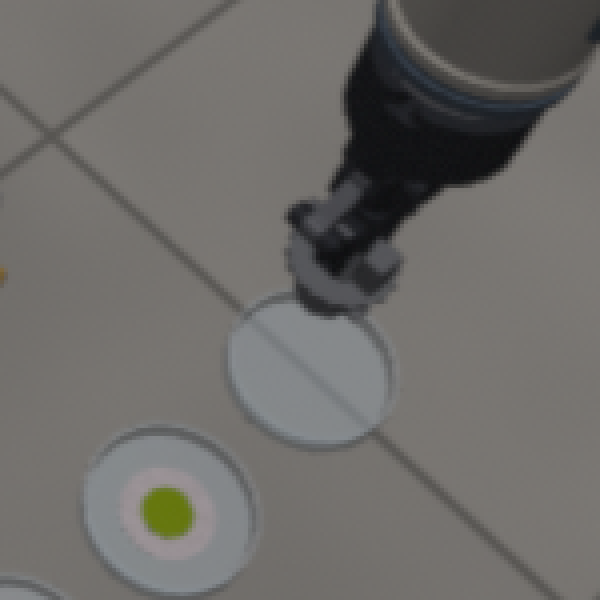

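View pics/t5.png

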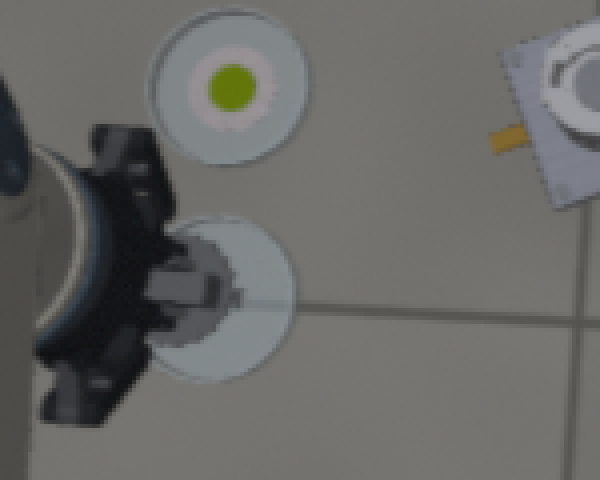

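```bash
python3 -m crank '[[0.4,-0.4,-0.6,0.3,0,0.9,-1],[0,0,0,0,0.3,0.6,-1],[0,0,0,0,0.7,0.03,-1],[0,0,0,0,0.7,0.03,-1],[0,0,0,0,0.7,0.03,-1],[0,0,0,0,0.7,0.03,-1],[0,0,0,0,0.7,0.03,-1],[0,0,0,0,0.4,0.03,-1],[0,0,0,0,0,0.03,-1],[0,0,0,0,0,0.03,-1]]' 60
python3 - <<'E'
from h import *
st();need((392,251,55.6),-0.027)
cv2.imwrite("pics/s6.png",cv2.resize(cams.grab_frame("scene")[170:320,310:460],None,fx=4,fy=4,interpolation=3))
cv2.imwrite("pics/t6.png",cv2.resize(cams.grab_frame("top")[190:310,80:230],None,fx=4,fy=4,interpolation=3))
E
```

```text
clock: 19.62
eef_pos: [394.4, 257.4, 83.2]
tcp_rot: [-1.568, -0.004, -0.026]
contact_force: [0.7, -0.4, -1.1]
opening: 0.171
19.62 pos [394.41 257.35  83.18] rot [-1.5678 -0.0035 -0.026 ] F [ 0.7 -0.4 -1.1] T [-0.03  0.04 -0.03] op 0.171
turn deg [-0.17  0.06  0.2 ] shift cm [-0.234  2.756 -0.65 ]
```

View pics/s6.png

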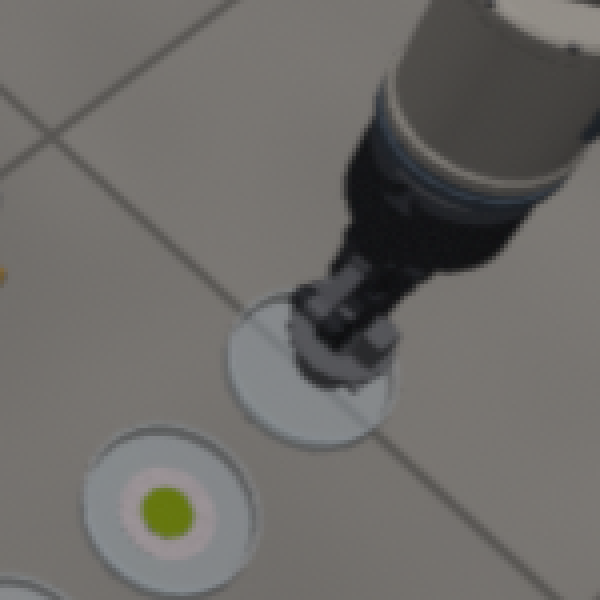

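View pics/t6.png

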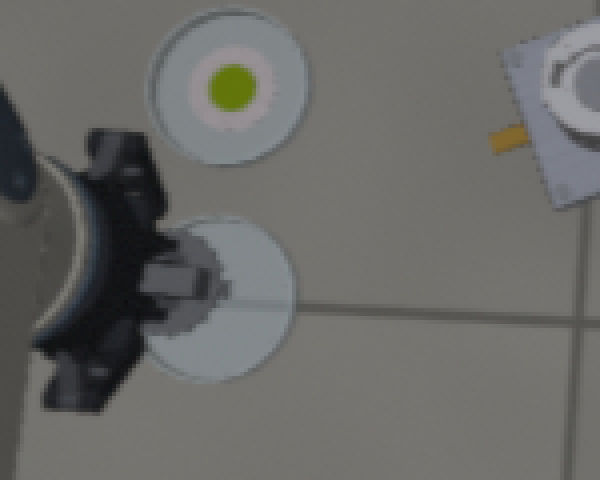

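```bash
python3 -m crank '[[0,0,0,-0.1,0.1,-0.3,-1],[0,0,0,-0.07,0.2,-0.2,-1],[0,0,0,0,0.3,0,-1],[0,0,0,0,0.4,0,-1],[0,0,0,0,0.4,0,-1],[0,0,0,0,0.4,0,-1],[0,0,0,0,0.2,0,-1],[0,0,0,0,0,0,-1],[0,0,0,0,0,0,-1],[0,0,0,0,0,0,-1]]' 60
python3 - <<'E'
from h import *
st();need((392,251,55.6),-0.027)
E
```

```text
clock: 20.55
eef_pos: [393.4, 252.3, 62.2]
tcp_rot: [-1.566, -0.006, -0.026]
contact_force: [-0.2, 0.4, -0.5]
opening: 0.173
20.55 pos [393.37 252.28  62.24] rot [-1.5664 -0.0057 -0.0264] F [-0.2  0.4 -0.5] T [0.01 0.02 0.03] op 0.173
turn deg [-0.25  0.04  0.32] shift cm [-0.137  0.663 -0.134]
```

```bash
python3 -m crank '[[-0.25,0,0.3,-0.1,0.05,-0.1,-1],[0,0,0,0,0.05,0,-1],[0,0,0,0,0.05,0,-1],[0,0,0,0,0.05,0,-1],[0,0,0,0,0.04,0,-1],[0,0,0,0,0.04,0,-1],[0,0,0,0,0.04,0,-1],[0,0,0,0,0.04,0,-1],[0,0,0,0,0.03,0,-1],[0,0,0,0,0.03,0,-1]]' 60
python3 - <<'E'
from h import *
st();need((392,251,55.6),-0.027)
cv2.imwrite("pics/s7.png",cv2.resize(cams.grab_frame("scene")[210:300,340:440],None,fx=6,fy=6,interpolation=3))
E
```

```text
clock: 21.38
eef_pos: [392.7, 251.5, 58.2]
tcp_rot: [-1.57, -0.001, -0.026]
contact_force: [-0.0, -0.2, -1.1]
opening: 0.172
21.38 pos [392.68 251.55  58.2 ] rot [-1.5705e+00 -9.0000e-04 -2.6300e-02] F [-0.  -0.2 -1.1] T [ 0.05 -0.   -0.01] op 0.172
turn deg [-0.02  0.04  0.05] shift cm [-0.067  0.26  -0.056]
```

View pics/s7.png

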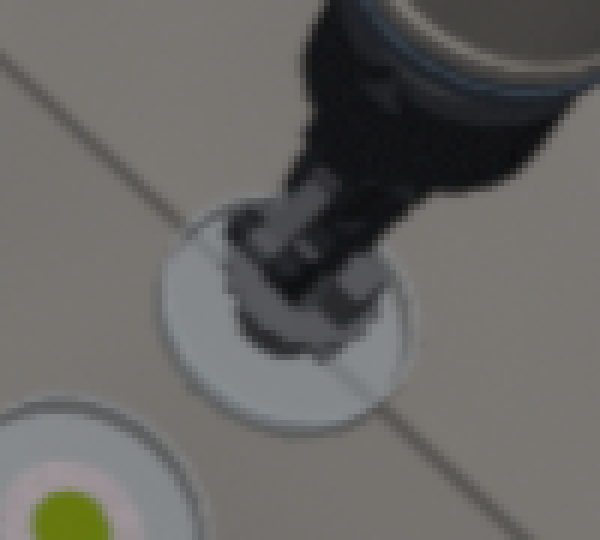

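```bash
python3 -m crank '[[0,0,0,-0.04,0.04,-0.03,-1],[0,0,0,0,0.03,0,-1],[0,0,0,0,0.03,0,-1],[0,0,0,0,0.03,0,-1],[0,0,0,0,0.03,0,-1],[0,0,0,0,0.03,0,-1],[0,0,0,0,0.02,0,-1],[0,0,0,0,0.02,0,-1],[0,0,0,0,0.02,0,-1],[0,0,0,0,0.02,0,-1]]' 60
python3 - <<'E'
from h import *
st();need((392,251,55.6),-0.027)
E
```

```text
clock: 22.27
eef_pos: [392.2, 251.2, 55.8]
tcp_rot: [-1.571, -0.001, -0.026]
contact_force: [-0.1, -0.6, 4.0]
opening: 0.175
22.27 pos [392.22 251.24  55.8 ] rot [-1.5706e+00 -8.0000e-04 -2.6200e-02] F [-0.1 -0.6  4. ] T [-0.14  0.22  0.02] op 0.175
turn deg [-0.01  0.04  0.05] shift cm [-0.021  0.02  -0.024]
```

```bash
python3 -m crank '[[0,0,0,0,0,0,-1],[0,0,0,0,-0.01,0,-0.62],[0,0,0,0,0,0,-0.58],[0,0,0,0,0,0,-0.54],[0,0,0,0,0,0,-0.5],[0,0,0,0,0,0,-0.45],[0,0,0,0,0,0,-0.4],[0,0,0,0,-0.02,0,-0.3],[0,0,0,0,-0.04,0,-0.2],[0,0,0,0,-0.05,0,-0.2]]' 20
python3 - <<'E'
from h import *
st();need((392,251,100),-0.027)
cv2.imwrite("pics/s8.png",cv2.resize(cams.grab_frame("scene")[210:300,340:440],None,fx=6,fy=6,interpolation=3))
E
```

```text
clock: 23.1
eef_pos: [392.5, 251.4, 56.9]
tcp_rot: [-1.57, -0.001, -0.026]
contact_force: [0.5, 0.1, -0.1]
opening: 0.398
23.1 pos [392.53 251.42  56.87] rot [-1.5702e+00 -1.4000e-03 -2.6200e-02] F [ 0.5  0.1 -0.1] T [-0.03 -0.01  0.01] op 0.398
turn deg [-0.04  0.04  0.08] shift cm [-0.046 -4.313 -0.041]
```

View pics/s8.png

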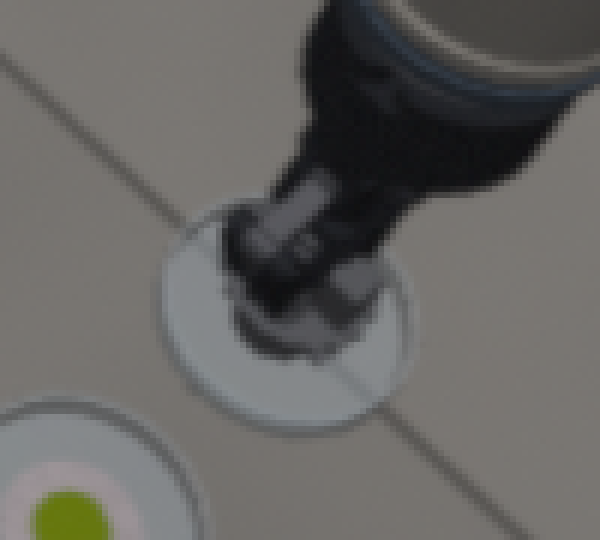

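Released; retreat straight up, then well clear to inspect.

```bash
python3 -m crank '[[0,0,0,0,-0.2,0,-0.2],[0,0,0,0,-0.4,0,-0.2],[0,0,0,0,-0.8,0,-0.2],[0,0,0,0,-1.2,0,-0.2],[0,0,0,0,-1.5,0,-0.2],[0,0,0,0,-1.8,0,-0.2],[0,0,0,0,-2,0,-0.2],[0,0,0,0,-2,0,-0.2],[0,0,0,0,-2,0,-0.2],[0,0,0,0,-1,0,-0.2]]'
python3 -m crank '[[0,0,0,-1,0,1.5,-0.2],[0,0,0,-1,0,3,-0.2],[0,0,0,-1,0,3,-0.2],[0,0,0,-1,0,3,-0.2],[0,0,0,-1,0,3,-0.2],[0,0,0,-1,0,3,-0.2],[0,0,0,-1,0,3,-0.2],[0,0,0,-1,0,3,-0.2],[0,0,0,0,0,1,-0.2],[0,0,0,0,0,0,-0.2]]'
python3 - <<'E'
from h import *
st()
a=cams.grab_frame("scene");b=cams.grab_frame("top")
cv2.imwrite("pics/s9r.png",a);cv2.imwrite("pics/t9r.png",b)
cv2.imwrite("pics/s9.png",cv2.resize(a[170:370,230:430],None,fx=3,fy=3,interpolation=3))
cv2.imwrite("pics/t9.png",cv2.resize(b[130:300,90:290],None,fx=3,fy=3,interpolation=3))
E
```

```text
clock: 23.98
eef_pos: [390.5, 250.2, 194.4]
tcp_rot: [-1.572, 0.002, -0.026]
contact_force: [0.6, 0.6, 0.4]
opening: 0.399
clock: 24.82
eef_pos: [314.7, 498.5, 208.4]
tcp_rot: [-1.562, -0.009, -0.03]
contact_force: [-0.2, -1.1, 0.0]
opening: 0.4
24.82 pos [314.7  498.48 208.36] rot [-1.5617 -0.0092 -0.03  ] F [-0.2 -1.1  0. ] T [-0.01  0.02  0.01] op 0.4
```

View pics/s9.png

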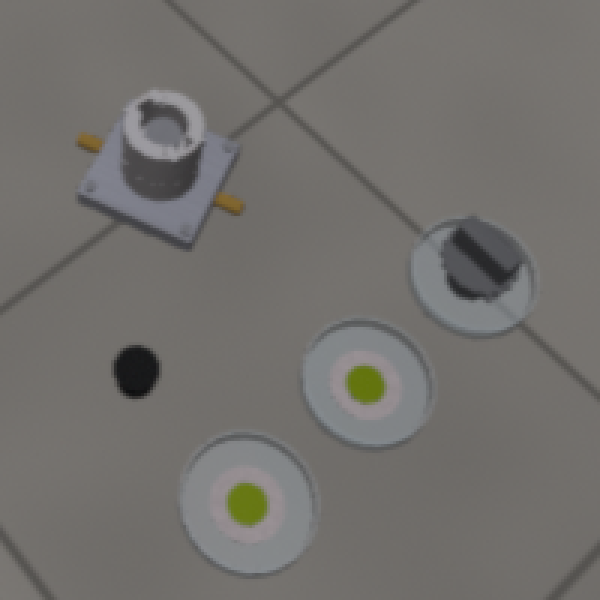

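View pics/t9.png

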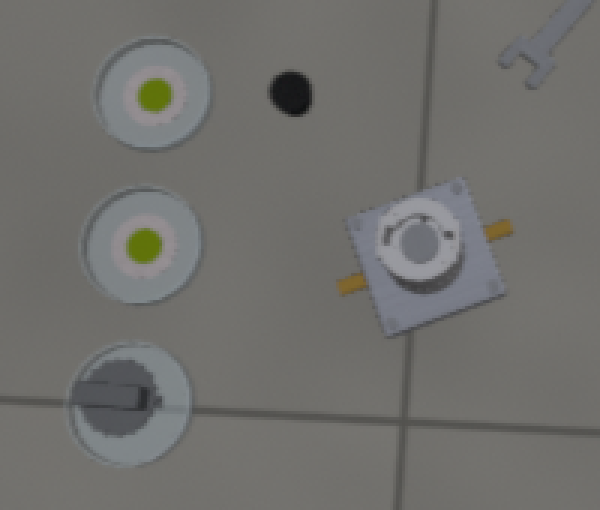

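Run:
```python
from h import *
np.set_printoptions(precision=1,suppress=True)
a=cv2.imread("pics/s9r.png");b=cv2.imread("pics/t9r.png")
t=lambda x,y:(90+(x+.5)/3-.5,130+(y+.5)/3-.5)
s=lambda x,y:(230+(x+.5)/3-.5,170+(y+.5)/3-.5)
print("flange",onz("top",t(117,398),41),"bartop",onz("top",t(105,394),67), "scene bartop", onz("scene",s(487,242),67),tri(s(487,242),t(105,394)))
print("expect bartop px", (proj("top",(392,251,67))-(90,130))*3,(proj("scene",(392,251,67))-(230,170))*3)
d=cv2.absdiff(a,cv2.imread("pics/scene0.png")).max(2);e=cv2.absdiff(b,cv2.imread("pics/top0.png")).max(2)
cv2.imwrite("pics/d.png",np.hstack([(d>25)*255,(e>25)*255]).astype(np.uint8)[:, :][::1,::1][:, :].repeat(1,0))
A=cv2.resize(a[230:290,350:420],None,fx=8,fy=8,interpolation=3);cv2.imwrite("pics/s10.png",A)
x=cv2.imread("pics/d.png");cv2.imwrite("pics/d.png",cv2.resize(x,(800,300)))
```

```text
flange [392.1 249.4  41. ] bartop [393.3 249.3  67. ] scene bartop [394.9 249.3  67. ] (array([393.6, 249.5,  65.4]), np.float64(0.9985191449579909))
expect bartop px [101.4 394.7] [490.7 240.2]
```

View pics/s10.png

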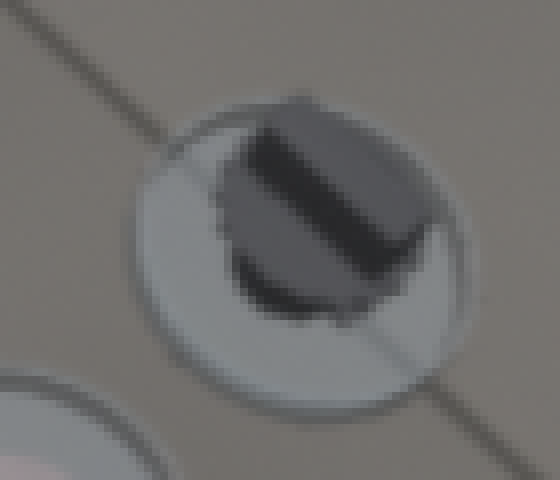

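View pics/d.png

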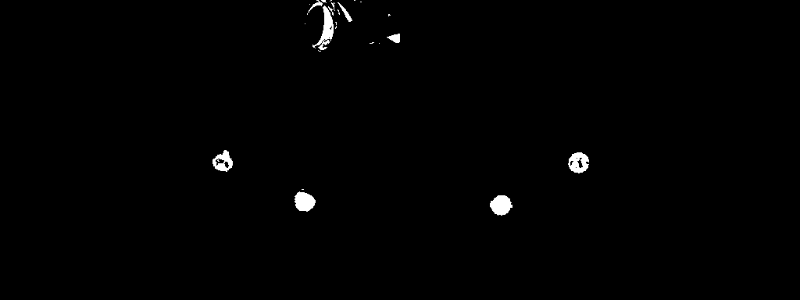

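The frames show the cap upright at about (393, 250), with its bar top near z = 66. That puts it close to the dish centre. Only the cap, the holder mouth and the arm differ from the first pictures.

Run:
```python
from rig import order
print(order.sign_off())
```

```text
the job is handed in; nothing more can be done
None
```

The filter holder is open. The cap stands upright on its stem near the centre of the empty glass dish, and I let go of it and handed the job in at about 25 s.

- **Opening:** I gripped the bar and pressed the cap down about 6.9 mm, where it met the solid stop. I turned it about 65° anticlockwise at 10–12 N down, met no resistance at the slots, and lifted it straight out. The highest force I read while pressing was about 14 N down plus 4 N sideways. I only read forces at the end of each move, so brief peaks in between were not seen.
- **Setting down:** The foot touched the dish at about 4 N. I opened the fingers slowly and moved the arm well clear.
- **Last checks:** The two cameras put the bar top at about (393.6, 249.5, 65.4) mm, where an upright cap should read z = 67. The flange centre lies within 2 mm of that in x and y.
- **Everything else:** Comparing pictures from before and after shows changes only at the cap, the holder mouth and the arm, so the dishes and bystanders are where they were.
- **Disagreements:** The two cameras gave dish centres about 7 mm apart, (390, 248) and (395, 254). I used the middle of the two, which leaves ample room inside the wall.

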